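# Snap the sample box shut and show it to the inspection camera

## Task

Press both white covers of the two-compartment sample box down until each snaps fully shut with its brass ring inside, then pick the box up and present it to the small inspection camera on the bench: the middle of its clear bottom about 12 cm straight out from the lens, the bottom square to the lens, the box's long sides level and covers uppermost. Finish while holding it there, still, in the gripper, and leave the other things on the bench where they are.

Things in the scene. Friction and masses are not known exactly. Their poses are not given: they have to be found in the camera images.
- box: Loose grey two-compartment box, 46 mm wide (x) by 116 long (y); 36 mm high, 40 with covers shut; 3 mm walls, clear 4 mm bottom. Origin: centre of underside, z up. 0.22 to 0.35 kg in all. Plain long walls: grip across them at mid-length; snap tabs stand 4 mm out of the front (-x) wall at y=+-29. Yaw within 0.5 rad, hinge side away from the robot; stands left or right of the bench's middle line.
- cover_left (a joint): Angle (rad) of the white cover over the +y compartment, 42x55x4 mm: 0 shut, grows opening to 1.1; starts 0.45 to 0.9. Hinge along y at x=+22, z=36 mm of the box; the cover's middle is at y=+29 mm. Stiff, stays where left. Its tab meets a sprung nose at about 0.13 rad (8 N when pushed at 26 mm from the hinge gets it over); below about 0.05 it is held shut.
- cover_right (a joint): The same for the cover over the -y compartment, whose middle lies at y = -29 mm of the box.
- edge_left (a point): Middle of the free edge of the left (+y) cover, on its top face, 43 mm from the hinge.
- edge_right (a point): Middle of the free edge of the right (-y) cover, on its top face, 43 mm from the hinge.
- ring_left: Loose brass ring, 32 mm outside diameter, 23 mm bore, 16 mm high, lying in the +y compartment. Origin: centre of its underside.
- ring_right: The same kind of ring in the -y compartment.
- lens: Small grey inspection camera, 52x56x45 mm housing with a 42 mm black lens barrel, fixed on a stand with a 100x90 mm foot plate. Looks up, 30 degrees off vertical, leaning towards the robot's side (heading within 0.4 rad of straight back along -x). Origin: centre of the lens front, 85 mm above the bench; z is the line of sight outwards, y is level.
- focus (a point): The point in the air 120 mm straight out from the lens front, about 189 mm above the bench, where the middle of the box's underside belongs. Its axes are those of the lens: a box whose own axes match them (or are half a turn about z from them) is square to the lens with its long sides level.
- short_box: Bystander: closed one-compartment box, 46 by 60 mm, 40 mm high, near the middle of the bench. Origin: centre of the underside.
- tape: Bystander: cardboard roll core, 90 mm across, 48 mm high, to the robot's right. Origin: centre of the underside.
- coupling: Bystander: brass pipe coupling, 52 mm across, 58 mm high, standing far out in the middle. Origin: centre of the underside.
Things that resemble listed ones, but are neither listed nor needed, are in the scene too. Leave any black or turquoise look-alike of the box alone.

How it is judged (in metres and radians):
On the way, in this order (a step that is already met when the one before it is completed fails the run):
1. both covers are snapped shut while the box stands on the bench (value of joint each of cover_left, cover_right below 0.05 rad and height (world z) of box below 0.02 m), for 0.2 s.
2. the shut box is lifted clear of the bench (height (world z) of box above 0.06 m and value of joint each of cover_left, cover_right below 0.05 rad and contact force between the fingers and box above 1 N), for 0.2 s.
At the end, for the whole second after the job is handed in: The gripper holds the box still in the air, touching nothing else: middle of the underside within 25 mm of the focus point, bottom square to the line of sight within 0.2 rad, long sides level within 0.2 rad, covers uppermost and both shut (under 0.05 rad), one ring in each compartment (distance between box and focus below 0.025 m and angle between the z axis of box and the z axis of lens, either way round below 0.2 rad and angle between box's own z axis and vertical below 0.8 rad and angle between box's own y axis and vertical between 1.37 and 1.77 rad and value of joint each of cover_left, cover_right below 0.05 rad and y of ring_left in the frame of box above 0 m and y of ring_right in the frame of box below 0 m and distance between each of ring_left, ring_right and box below 0.06 m and contact force between the fingers and box above 1 N and contact force between box and lens below 0.1 N and linear speed of box below 0.03 m/s and angular speed of box below 0.2 rad/s); the arm keeps its last pose, push and grip.
It fails at once if a bystander is moved by more than 3 cm (distance of any of short_box, tape, coupling from where it was at the start of the episode above 0.03 m).
It also fails if it takes over 48 s, if anything falls off the work surface, if the arm or the gripper's body presses on something with over 40 N, if the wrist force passes 120 N, or if a joint passes its speed limit or range.

## Robot

A 7-joint arm with a two-finger parallel gripper is mounted at the origin on the work surface. World frame = base frame: x ahead of the robot, y to its left, z up, the work surface at z = 0. Lengths are in m, angles in degrees, forces in N, time in s.
With the tool pointing down it reaches from about 0.35 to 0.775 m from the base axis. Payload 3.1 kg.
Tool frame: the origin (TCP) lies on the centre line of the jaws, within the pads' length; the fingertips stand 17 mm ahead of it and the grasp point (between the pads) lies 2 mm behind it (robot.tip_reach is the distance from the TCP to the fingertips, in m); z points along the fingers, y is the direction in which the jaws open and shut (so a half turn about z gives the same grasp; the last joint's range is limited). The gripper opens to 85 mm and grips with 20 to 120 N. Pads are 22 mm wide; open, the fingers measure 114 mm over their backs; the gripper's body (76 mm by 85 mm) begins 54 mm behind the grasp point. The pads swing forward as they close: fully open they stand 13 mm farther back than shut.
Start: joints at [-73.15, 17.813, 0.802, 86.603, -0.252, 75.585, -1.558], TCP at [0.181, 0.519, 0.248] pointing down, gripper open.
Joint ranges: [-154.91, 154.91], [-16.99, 109.72], [-72.82, 74.43], [7.12, 147.25], [-82.49, 262.49], [11.32, 116.49], [-174.64, 174.64]. Speed limits (degrees/s): [159.86, 159.86, 180, 180, 180, 180, 180].

## Interface

Orientations are given as [roll, pitch, yaw] about the fixed x, y, z axes, in that order (R = Rz(yaw) Ry(pitch) Rx(roll)).
In Python, from station import robot, fingers, vision, workorder, recognise gives the robot as it stands. Calls block until the motion is done:
- robot.move_to(position, orientation): joint-space move of the TCP to a pose.
- robot.line_to(position, orientation=None, velocity=0.15, f_stop=None): straight line of the TCP; orientation=None keeps the orientation; velocity is the mean speed in m/s. With f_stop (N) it stops when the force on the tool has changed by that much, and returns True; else False.
- robot.move_j(angles): joint-space move.
- fingers.gripper_to(opening, force=None): opening from 0.0 (shut) to 1.0 (fully open); force is the grip in N (None keeps the last); returns when the fingers have stopped.
- robot.pause(seconds).
- robot.inverse_kinematics(position, orientation): joint angles nearest the present ones, or None.
- vision.grab_frame(name): name is "side" or "top"; returns the picture (480x640x3 uint8, red, green, blue); there is no depth.
- vision.calibration(name): a dict with "mtx" (3x3 intrinsics, pixels), "k1" (the pictures are not rectified: a ray, as slopes to the right and down, at radius r is drawn at 1 + k1 r^2 times it, then the intrinsics apply), "extrinsics" (4x4, takes a point from world to camera coordinates). Camera axes: x right, y up, looking along -z (the intrinsics and any distortion apply to the point x, -y, -z); pixel columns grow to the right and rows downward; lengths in m; the calibration is good to about 2 mm. A picture is of the moment at which its call begins. calibration takes no time and is no camera call.
A pose or a line that the arm cannot do raises robot.PlanningError and nothing moves.
- workorder.close_job(): hands the job in, once; it reports no verdict.
Trained networks look in the newest picture that a camera, given by its name, has taken for a name from the list of things; names that differ only in an ending like _2 or _b are one class to them, and where a whole thing is asked for, a point or a joint stands for the part that bears it (a point fixed in the world has none). Each returns a list of dicts, best first, with "p" (0 to 1); they miss things now and then, are a little off and sometimes report something else, mostly with a low value. They report only what shows in the picture. A call takes as long as a camera call. They do not tell look-alikes from the thing itself.
- recognise(label, camera): "rect" ([centre column, centre row, width, height] in pixels, round what is visible of it).
Readings, each from a call of its own:
- robot.current_time_s(): time.
- robot.current_joint_positions(): joint angles.
- robot.current_dq(): joint speeds.
- robot.current_joint_torque(): joint torques, N m.
- robot.current_tool_pos(): TCP position.
- robot.current_eef_rot(): TCP orientation.
- robot.current_contact_force(): force on the tool from outside, world axes, zero at the start.
- robot.current_torque(): the same for the moment, N m.
- robot.current_finger_gap(): opening from 0.0 (shut) to 1.0 (fully open).
Only numpy, scipy, OpenCV 4.12 (cv2) and the standard library are available. Lean on these libraries where they do the work, as an engineer would, in place of code of your own. Each camera call takes 0.05 s, during which the arm holds its last target.

## Working session

There is one attempt and no reset: what is moved stays moved. The work goes in short steps, each a Python script; the robot and the scene stay as the last script left them, time stands still between calls to the robot, and variables do not carry over. Pictures are saved under pics/ and viewed, and the job is handed in when it is done.

```bash
ls; mkdir -p pics; python3 - <<'E'
from station import robot, fingers, vision, workorder, recognise
import cv2
for n in("side","top"):
    im=vision.grab_frame(n); cv2.imwrite(f"pics/{n}0.png",im[:,:,::-1])
    c=vision.calibration(n); print(n,c)
    for l in("box","lens","short_box","cover_left","edge_left","edge_right","tape","coupling"):
        print(l,[(round(d["p"],2),[round(float(x),1) for x in d["rect"]]) for d in recognise(l,n)][:4])
print(robot.current_time_s(), robot.current_eef_rot(), robot.tip_reach)
E
```

```text
pics
side {'mtx': array([[579.47881306,   0.        , 328.45183258],
       [  0.        , 579.47881306, 232.73659609],
       [  0.        ,   0.        ,   1.        ]]), 'k1': -0.15417779557518257, 'extrinsics': array([[ 0.96989414, -0.24344832,  0.00618708, -0.57241163],
       [ 0.16987908,  0.69456235,  0.69908815, -0.13807747],
       [-0.17448915, -0.67699044,  0.71500873, -1.09383788],
       [ 0.        ,  0.        ,  0.        ,  1.        ]])}
box [(0.96, [423.8, 316.9, 67.7, 38.5]), (0.89, [351.6, 344.5, 55.9, 72.4]), (0.64, [255.6, 367.3, 76.8, 43.4])]
lens [(0.8, [334.6, 172.4, 32.5, 37.0]), (0.57, [259.1, 248.3, 29.9, 34.4])]
short_box [(0.95, [259.7, 248.6, 28.2, 31.6])]
cover_left [(0.88, [238.6, 354.2, 39.8, 20.1]), (0.79, [348.9, 321.1, 30.0, 22.6]), (0.66, [438.8, 309.5, 32.3, 23.8])]
edge_left [(0.95, [348.2, 320.5, 29.1, 22.3]), (0.72, [437.1, 309.0, 36.2, 21.4]), (0.59, [239.8, 356.2, 38.4, 29.7])]
edge_right [(0.98, [272.5, 363.2, 40.6, 32.1]), (0.89, [363.4, 344.0, 29.0, 33.8]), (0.8, [407.8, 311.8, 33.6, 21.1])]
tape [(0.8, [307.4, 443.6, 56.5, 69.8])]
cou
[... 707 characters left out ...]
 (0.57, [412.4, 241.7, 66.4, 31.6])]
lens [(0.79, [201.1, 203.6, 38.4, 38.8])]
short_box [(0.67, [272.4, 302.8, 35.7, 29.7])]
cover_left [(0.94, [397.0, 241.9, 33.8, 23.0]), (0.85, [399.9, 154.0, 20.8, 30.8]), (0.62, [409.0, 345.1, 32.4, 32.7])]
edge_left [(0.92, [404.9, 346.0, 34.0, 34.7]), (0.65, [400.6, 157.9, 26.5, 32.6]), (0.61, [398.8, 241.9, 35.5, 27.6]), (0.21, [425.4, 236.3, 29.2, 19.6])]
edge_right [(0.96, [423.8, 317.7, 29.0, 37.2]), (0.8, [429.8, 237.7, 28.6, 22.4]), (0.59, [395.8, 186.3, 29.0, 33.2])]
tape [(0.88, [496.4, 307.5, 55.1, 50.2])]
coupling [(0.65, [298.4, 157.2, 22.5, 29.2]), (0.45, [427.6, 236.3, 30.6, 21.8])]
0.9 [1.79994155e+02 2.14132844e-03 1.60763717e+02] 0.017
```

View pics/side0.png

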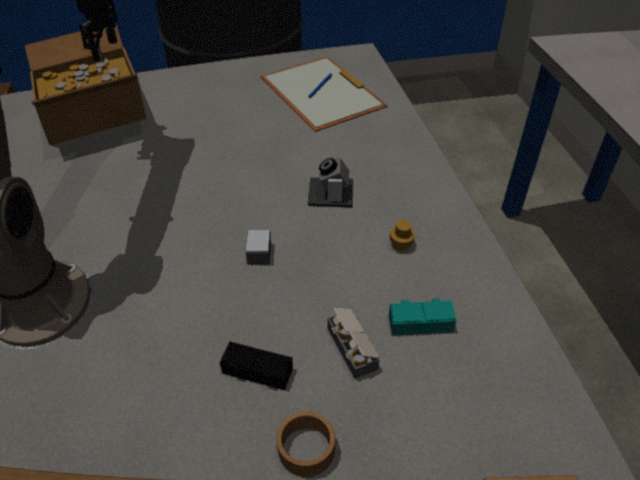

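View pics/top0.png

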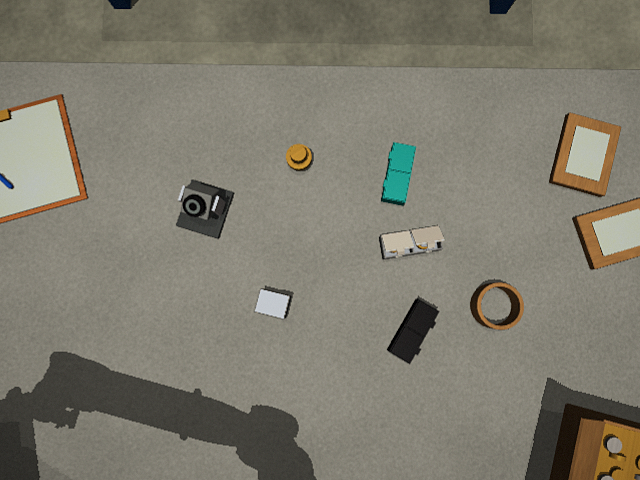

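```bash
python3 - <<'E'
import cv2
a=cv2.imread("pics/top0.png")[120:370,340:540];cv2.imwrite("pics/topc.png",cv2.resize(a,None,fx=3,fy=3,interpolation=cv2.INTER_CUBIC)[:600] if 0 else cv2.resize(a,(480,600),interpolation=cv2.INTER_CUBIC))
a=cv2.imread("pics/side0.png")[270:410,200:470];cv2.imwrite("pics/sidec.png",cv2.resize(a,(795,412),interpolation=cv2.INTER_CUBIC))
E
```

```text
(no output)
```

View pics/topc.png

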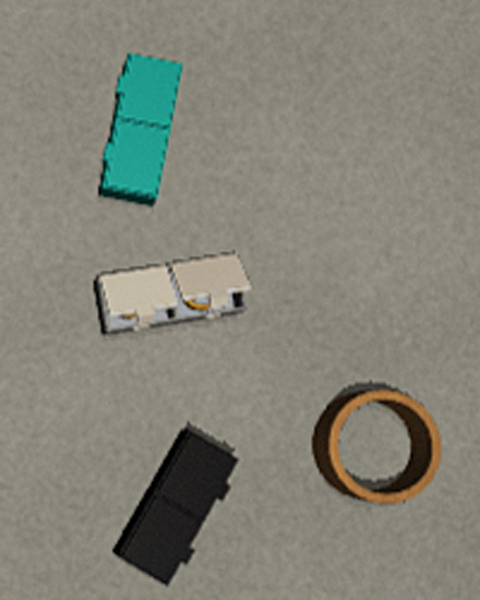

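View pics/sidec.png

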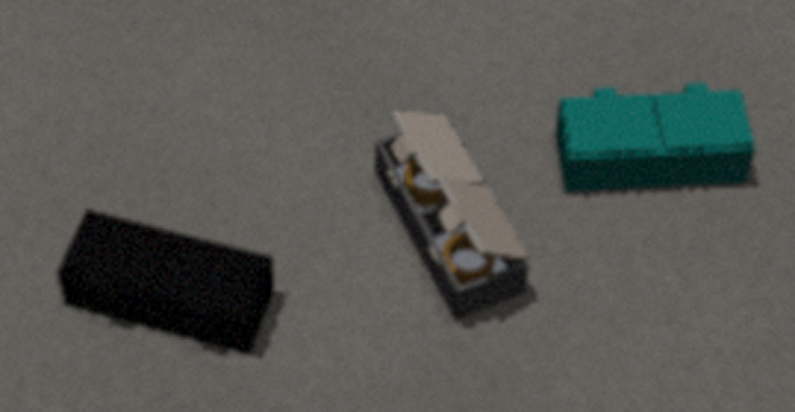

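The target candidates in the top view are the grey box with white open covers at (412,241), the turquoise look-alike at (398,172) and the black look-alike at (412,328). I choose the grey one, which is at (352,344) in the side view, because its rings show under open covers. The camera on its foot plate is at top (201,205) and side (332,178). Close crops next, to measure.

```bash
python3 - <<'E'
import cv2,numpy as np
def crop(src,x0,y0,w,h,s,out):
    a=cv2.imread(src)[y0:y0+h,x0:x0+w]
    a=np.clip(a.astype(float)*1.6,0,255).astype(np.uint8)
    a=cv2.resize(a,(w*s,h*s),interpolation=cv2.INTER_CUBIC)
    for x in range(0,w,10):
        cv2.line(a,(x*s,0),(x*s,6),(0,0,255),1); cv2.putText(a,str(x0+x),(x*s,18),0,.4,(0,0,255),1)
    for y in range(0,h,10):
        cv2.line(a,(0,y*s),(6,y*s),(0,0,255),1); cv2.putText(a,str(y0+y),(8,y*s+4),0,.4,(0,0,255),1)
    cv2.imwrite(out,a)
crop("pics/top0.png",372,218,80,50,10,"pics/tb.png")
crop("pics/side0.png",318,300,70,80,7,"pics/sb.png")
crop("pics/top0.png",170,172,70,70,8,"pics/tl.png")
crop("pics/side0.png",300,145,66,66,8,"pics/sl.png")
E
```

```text
(no output)
```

View pics/tb.png

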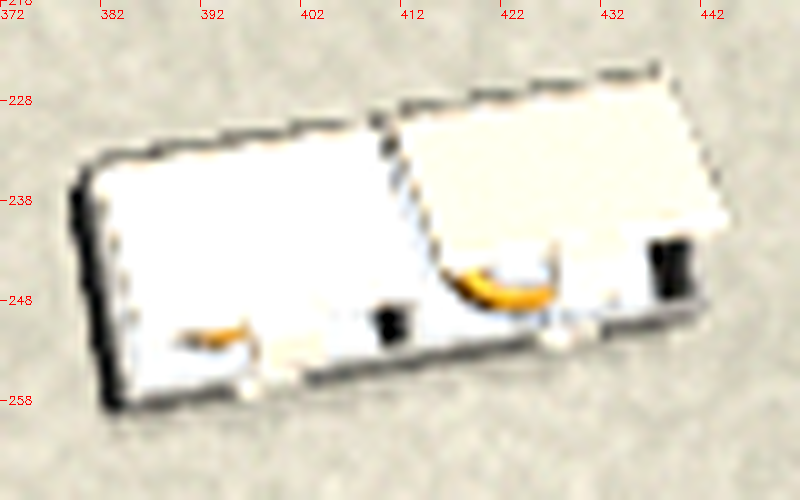

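View pics/sb.png

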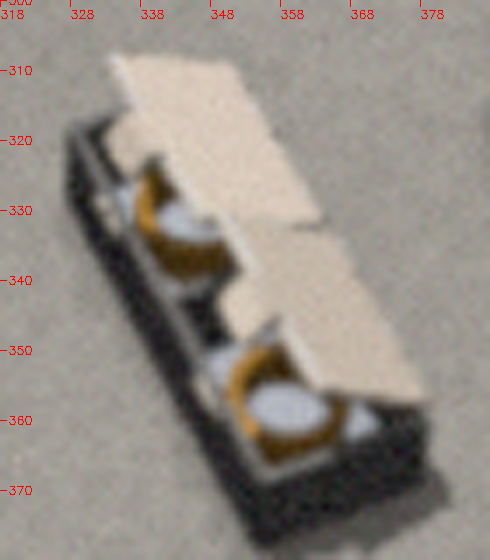

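View pics/tl.png

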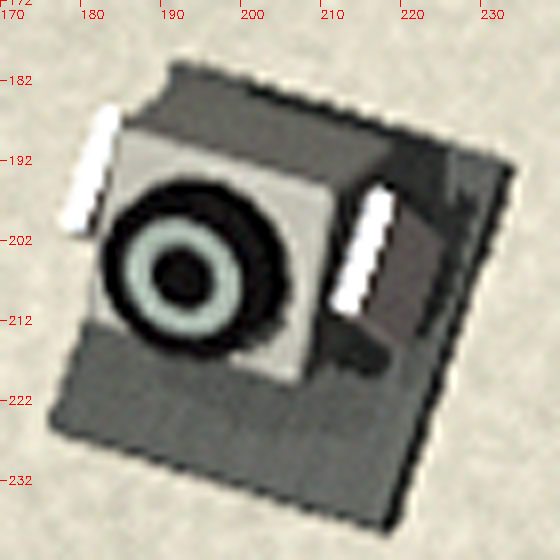

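View pics/sl.png

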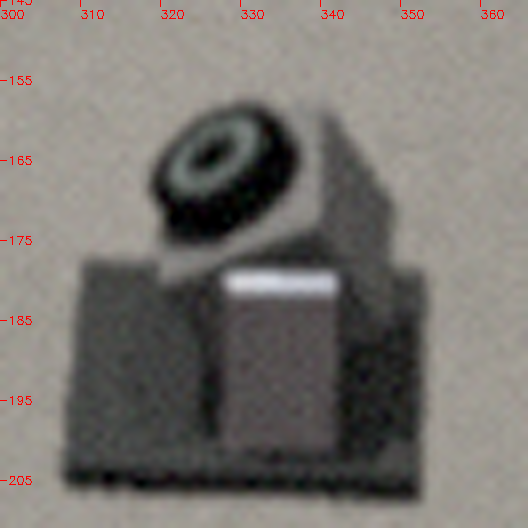

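```bash
cat > h.py <<'E'
import numpy as np,json
from scipy.optimize import least_squares
from station import vision
CAL={n:vision.calibration(n) for n in("side","top")}
def proj(n,P):
    c=CAL[n];P=np.atleast_2d(P);q=(c["extrinsics"]@np.c_[P,np.ones(len(P))].T).T[:,:3]
    s=np.c_[q[:,0]/-q[:,2],-q[:,1]/-q[:,2]];r2=(s**2).sum(1,keepdims=True);s=s*(1+c["k1"]*r2)
    return s*[c["mtx"][0,0],c["mtx"][1,1]]+c["mtx"][:2,2]
def onz(n,px,z):
    return least_squares(lambda v:proj(n,[v[0],v[1],z])[0]-px,[.55,0]).x
def rz(a):return np.array([[np.cos(a),-np.sin(a),0],[np.sin(a),np.cos(a),0],[0,0,1]])
def world(p,L):
    return np.array(L)@rz(p[2]).T+[p[0],p[1],0]
def cov(q,y,d=.043,t=.004):
    # hinge x=.022,z=.036; cover extends -x; top face t above
    return [.022-d*np.cos(q)+t*np.sin(q), y, .036+d*np.sin(q)+t*np.cos(q)]
E
python3 - <<'E'
from h import *
def obs(p):
    q,r=p[3],p[4]
    return [("top",[-.023,.058,0],(383,258.5)),("top",[-.023,-.058,.036],(442,249.3)),
     ("side",[-.023,.058,0],(328,328.5)),("side",[-.023,.058,.036],(328.5,318.3)),("side",[-.023,-.058,0],(354,377.5)),("side",[-.023,-.058,.036],(355,368)),
     ("side",[.023,-.058,0],(377.7,369)),
     ("side",cov(q,.0565),(334,308.3)),("side",cov(q,.0015),(348.5,331)),("side",cov(r,-.0015),(348.5,330.5)),("side",cov(r,-.0565),(363,355)),
     ("side",cov(r,-.0565,0),(379,357)),
     ("top",cov(q,.0015),(409,249)),("top",cov(q,.0565),(384,252)),("top",cov(r,-.0565),(444.5,239.5)),("top",cov(r,-.0015),(416.5,245))]
def f(p):
    return np.concatenate([proj(n,world(p,[L]))[0]-px for n,L,px in obs(p)])
s=least_squares(f,[.57,-.25,0,.6,.6],loss="soft_l1");print(s.x)
for o,r in zip(obs(s.x),f(s.x).reshape(-1,2)):print(o[0],np.round(o[1],3),r.round(1))
# lens
print("lens top z.085",onz("top",(193,206.5),.085),"side",onz("side",(326,164.3),.085))
c=[onz("top",p,.008) for p in[(191.5,180),(234,192.5),(218.5,238.5),(176.5,225.5)]]
print(np.round(c,3),np.mean(c,0));
c=np.array(c)
for i in range(4):
    d=c[(i+1)%4]-c[i];print(np.hypot(*d),np.degrees(np.arctan2(d[1],d[0])))
for n,l,z in[("short",(272.4,302.8),.04),("tape",(497,305),.048),("coup",(298.4,157),.05),("black",(412,328),.036),("turq",(398.5,172.6),.036)]:print(n,onz("top",l,z))
E
```

```text
[ 0.57367855 -0.24042947  0.15900564  0.49536085  0.66113635]
top [-0.023  0.058  0.   ] [-1.7  0.1]
top [-0.023 -0.058  0.036] [ 0.2 -0.6]
side [-0.023  0.058  0.   ] [-0.3 -0.2]
side [-0.023  0.058  0.036] [-0.7 -1.6]
side [-0.023 -0.058  0.   ] [0.1 1.7]
side [-0.023 -0.058  0.036] [-0.   0.3]
side [ 0.023 -0.058  0.   ] [0.4 1. ]
side [-0.014  0.056  0.06 ] [-1.1 -0.6]
side [-0.014  0.002  0.06 ] [-2.8  0.4]
side [-0.009 -0.002  0.066] [ 0.4 -0.5]
side [-0.009 -0.056  0.066] [-0.2  0.4]
side [ 0.024 -0.056  0.039] [1.1 0. ]
top [-0.014  0.002  0.06 ] [ 4.4 -1.6]
top [-0.014  0.056  0.06 ] [ 0.8 -0.5]
top [-0.009 -0.056  0.066] [-0.7  0.9]
top [-0.009 -0.002  0.066] [-1.4 -0.5]
lens top z.085 [0.62775649 0.17378842] side [0.62792632 0.17450237]
[[0.696 0.2  ]
 [0.671 0.113]
 [0.577 0.141]
 [0.602 0.226]] [0.63641997 0.17022128]
0.09067491633119348 -105.70609511253143
0.09833618352809624 163.53613947783577
0.08913181284740664 73.65475022502109
0.09733362353811276 -15.560025366083185
short [0.4509374 0.0259213]
tape [ 0.45325161 -0.40150615]
coup [ 0.73502737 -0.01858595]
black [ 0.40695635 -0.24205711]
turq [ 0.71023998 -0.21649237]
```

```bash
cat >> h.py <<'E'
from scipy.spatial.transform import Rotation as Ro
def eul(R): return list(Ro.from_matrix(R).as_euler("xyz",degrees=True))
BOX=np.array([.5737,-.2404,.159])
LENS=np.array([.628,.174,.085]);HEAD=np.radians(164.0)
zl=np.array([.5*np.cos(HEAD),.5*np.sin(HEAD),np.sqrt(.75)])
FOCUS=LENS+.12*zl
yl=np.array([np.sin(HEAD),-np.cos(HEAD),0]) # ~ +y
RF=np.c_[np.cross(yl,zl),yl,zl]
def tool(Rb,s): return Rb@rz(s*np.pi/2)@np.diag([1,-1,-1.])
E
python3 - <<'E'
from h import *
from station import robot
print(FOCUS,RF)
for s in(1,-1):
    R=rz(BOX[2])
    for nm,P,Rt in[("pressL",[*world(BOX,[[-.007,.029,0]])[0][:2],.12],tool(R,s)),("grasp",[*BOX[:2],.022],tool(R,s)),("final",FOCUS+.022*zl,tool(RF,s))]:
        e=eul(Rt);q=robot.inverse_kinematics(list(P),e);print(s,nm,np.round(P,3),np.round(e,1),None if q is None else np.round(q,1))
E
```

```text
[0.5703243  0.19053824 0.18892305] [[ 0.83247705  0.27563736 -0.48063085]
 [-0.23870895  0.9612617   0.13781868]
 [ 0.5         0.          0.8660254 ]]
1 pressL [ 0.562 -0.213  0.12 ] [-180.     0.    99.1] [-19.4  42.7  62.7  90.1 -39.4  71.8  59.1]
1 grasp [ 0.574 -0.24   0.022] [-180.     0.    99.1] [-14.8  52.5  60.4  91.2 -49.   66.2  66.2]
1 final [0.56  0.194 0.208] [150.  -0.  74.] [-53.9  12.   23.4 108.3  25.5  42.7 -63.9]
-1 pressL [ 0.562 -0.213  0.12 ] [180.    0.  -80.9] [ -20.    43.6   64.4   90.2  -40.7   72.5 -120. ]
-1 grasp [ 0.574 -0.24   0.022] [180.    0.  -80.9] [ -16.3   54.8   64.2   91.3  -52.3   68.4 -111.7]
-1 final [0.56  0.194 0.208] [-150.    0. -106.] [-38.1  11.6   5.  107.7  31.1  44.6 111.3]
```

```bash
python3 - <<'E'
from h import *
from station import robot,fingers
import cv2
R=rz(BOX[2]);e=eul(tool(R,1))
fingers.gripper_to(0.0,force=40)
L=world(BOX,[[-.008,.029,0]])[0];Rr=world(BOX,[[-.008,-.029,0]])[0]
print(robot.current_time_s())
robot.move_to([L[0],L[1],.20],e);print(robot.current_time_s())
robot.line_to([L[0],L[1],.10],e,velocity=.15)
print(robot.current_contact_force())
print(robot.line_to([L[0],L[1],.054],velocity=.04,f_stop=22),robot.current_tool_pos(),robot.current_contact_force())
robot.line_to([L[0],L[1],.10],velocity=.15)
robot.line_to([Rr[0],Rr[1],.10],velocity=.15)
print(robot.line_to([Rr[0],Rr[1],.054],velocity=.04,f_stop=22),robot.current_tool_pos(),robot.current_contact_force())
robot.line_to([Rr[0],Rr[1],.10],velocity=.15)
robot.line_to([Rr[0]-.12,Rr[1]+.08,.20],velocity=.2)
for n in("side","top"):
    cv2.imwrite(f"pics/{n}1.png",vision.grab_frame(n)[:,:,::-1])
print(robot.current_time_s())
def crop(src,x0,y0,w,h,s,out):
    a=cv2.imread(src)[y0:y0+h,x0:x0+w]
    a=np.clip(a.astype(float)*1.6,0,255).astype(np.uint8)
    a=cv2.resize(a,(w*s,h*s),interpolation=cv2.INTER_CUBIC)
    for x in range(0,w,10):
        cv2.line(a,(x*s,0),(x*s,6),(0,0,255),1); cv2.putText(a,str(x0+x),(x*s,18),0,.4,(0,0,255),1)
    for y in range(0,h,10):
        cv2.line(a,(0,y*s),(6,y*s),(0,0,255),1); cv2.putText(a,str(y0+y),(8,y*s+4),0,.4,(0,0,255),1)
    cv2.imwrite(out,a)
crop("pics/top1.png",372,218,80,50,10,"pics/tb1.png")
crop("pics/side1.png",318,300,70,80,7,"pics/sb1.png")
E
```

```text
1.6667
4.575
[-0.45040204 -0.3203346   0.35513844]
True [ 0.56047852 -0.21322836  0.05710449] [-1.57957206 -0.0323267   5.66229371]
False [ 0.56991274 -0.27052061  0.05688727] [-6.52060289  3.24786501 15.66672239]
10.3333
```

View pics/tb1.png

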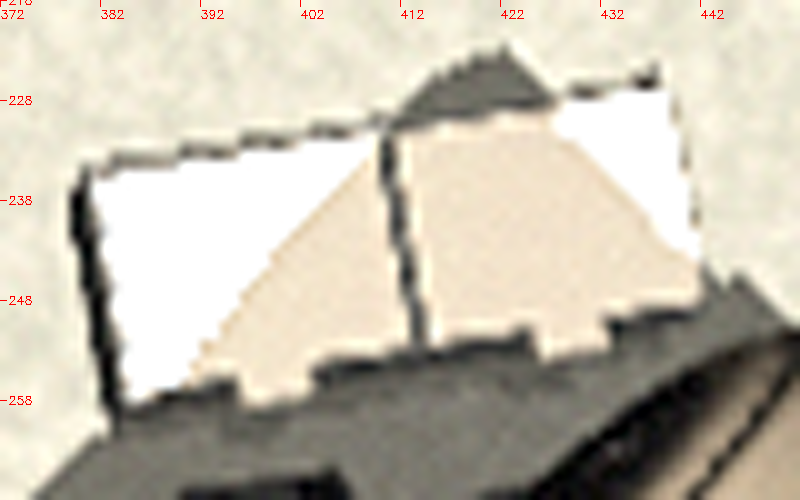

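View pics/sb1.png

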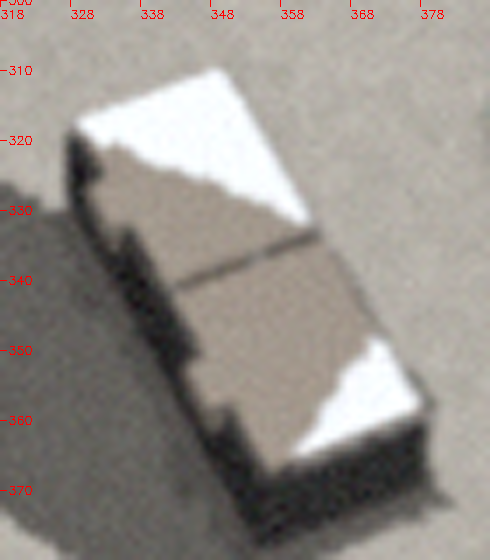

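Both covers look coplanar and shut: the top view shows the covers from (381,235) to (442,249), and the side view shows a flat lid from (328,317) to (378,358). Both presses also bottomed out with the fingertip at z = 40 mm, which is the shut height. Next I refit the box pose from the new pictures, then grasp.

```bash
python3 - <<'E'
from h import *
from station import robot
o=[("side",[-.020,.0565,.04],(329,317.5)),("side",[.022,.0565,.04],(349,309.5)),("side",[.022,-.0565,.04],(378,357.5)),("side",[-.020,-.0565,.04],(357,366)),
("side",[-.023,-.058,0],(354,377.5)),("side",[-.021,0,.04],(343,341)),
("top",[.022,.0565,.04],(381.5,234.5)),("top",[-.020,.0565,.04],(384.7,258)),("top",[-.020,-.0565,.04],(441.5,248.5)),("top",[.022,-.0565,.04],(438,226)),("top",[-.020,0,.04],(414,253.5))]
f=lambda p:np.concatenate([proj(n,world(p,[L]))[0]-px for n,L,px in o])
s=least_squares(f,BOX,loss="soft_l1");print(s.x,f(s.x).reshape(-1,2).round(1).tolist())
for c in("top","side"):
    k=[i for i,t in enumerate(o) if t[0]==c]
    g=lambda p:f(p).reshape(-1,2)[k].ravel();print(c,least_squares(g,BOX).x)
print(robot.current_finger_gap(),robot.current_joint_positions())
E
```

```text
[ 0.57187399 -0.24145846  0.18166124] [[-0.7, -1.0], [0.4, -0.7], [0.5, 0.0], [-0.7, 0.4], [0.1, 2.4], [-1.7, -0.1], [-0.4, 1.3], [0.2, -1.0], [0.8, -1.1], [0.2, 0.2], [-0.4, -1.3]]
top [ 0.57115085 -0.24136427  0.17001781]
side [ 0.5725462  -0.24114063  0.18598316]
-0.0024719643451590954 [-31.86798222  24.23369346  70.32712652 101.8243667  -23.97888235
  71.42966287  53.97413676]
```

```bash
python3 - <<'E'
from h import *
from station import robot,fingers
import cv2
B=np.array([.572,-.241,.172]);e=eul(tool(rz(B[2]),1))
fingers.gripper_to(0.92,force=60)
robot.move_to([B[0],B[1],.13],e)
print(robot.current_time_s(),robot.current_contact_force())
print(robot.line_to([B[0],B[1],.022],e,velocity=.09,f_stop=15),robot.current_tool_pos())
fingers.gripper_to(0.0,force=60)
print(robot.current_finger_gap(),robot.current_contact_force(),robot.current_time_s())
robot.line_to([B[0],B[1],.10],velocity=.08); robot.pause(.3)
robot.line_to([B[0],B[1],.22],velocity=.12)
print(robot.current_finger_gap(),robot.current_contact_force(),robot.current_time_s())
for n in("side","top"):
    cv2.imwrite(f"pics/{n}2.png",vision.grab_frame(n)[:,:,::-1])
e2=eul(tool(RF,1))
q=robot.inverse_kinematics(list(FOCUS+.022*zl),e2);print(q,robot.current_joint_positions())
E
```

```text
11.7167 [-0.37645155  0.1886167   0.62834932]
False [ 0.57249046 -0.24141691  0.02276075]
0.5295567935116763 [0.17230199 1.22304314 2.85801537] 13.4667
0.525220207368244 [ 0.32221488  0.20613558 -3.97766562] 16.0417
[-87.51902046  21.37204704  68.02252118 109.19685321  -0.89304111
  38.9213261  -40.52519173] [-14.05042399  37.51097936  60.42777814  78.85183433 -32.30544803
  81.97958659  55.33464943]
```

View pics/side2.png

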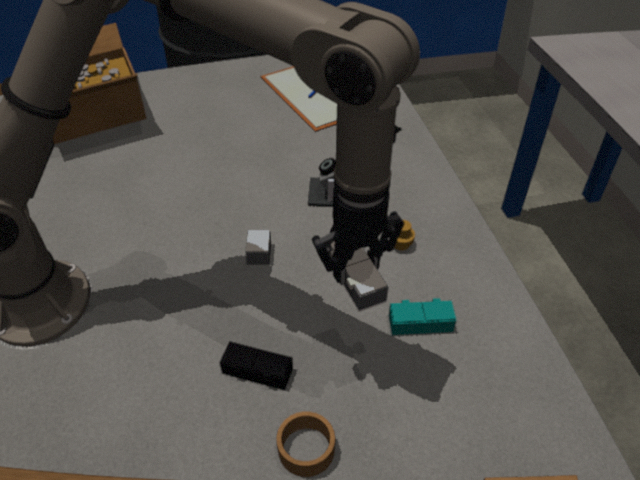

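The box is lifted level and held (side view at (365,280)), with a grip gap of about 45 mm. Next I carry it to the focus in a straight line, well above everything, then descend along the line of sight.

```bash
python3 - <<'E'
from h import *
from station import robot,fingers
import cv2
e2=eul(tool(RF,1))
h=.0227
try:
    robot.line_to(list(FOCUS+(h+.06)*zl),e2,velocity=.11)
except robot.PlanningError as x:
    print("plan",x); raise SystemExit
print(robot.current_time_s(),robot.current_joint_positions(),robot.current_finger_gap())
robot.line_to(list(FOCUS+h*zl),e2,velocity=.06)
robot.pause(.5)
print(robot.current_time_s(),robot.current_tool_pos(),FOCUS+h*zl,robot.current_eef_rot(),e2,robot.current_contact_force(),robot.current_finger_gap())
for n in("side","top"):
    cv2.imwrite(f"pics/{n}3.png",vision.grab_frame(n)[:,:,::-1])
def crop(src,x0,y0,w,h,s,out):
    a=cv2.imread(src)[y0:y0+h,x0:x0+w]
    a=np.clip(a.astype(float)*1.6,0,255).astype(np.uint8)
    cv2.imwrite(out,cv2.resize(a,(w*s,h*s),interpolation=cv2.INTER_CUBIC))
crop("pics/top3.png",120,120,160,120,5,"pics/t3.png")
crop("pics/side3.png",220,90,160,120,5,"pics/s3.png")
b=FOCUS
print({n:proj(n,np.array([[x,y,z] for z in(0,.04) for x in(-.023,.023) for y in(-.058,.058)])@RF.T+b).round(0).tolist() for n in("side","top")})
E
```

```text
20.35 [-98.69946101  13.41633     73.08996337 107.42880159  10.57447558
  47.10293729 -50.33673216] 0.528664553275812
22.0 [0.55939546 0.19368937 0.20861758] [0.55941398 0.19366673 0.20858183] [ 1.50001070e+02 -5.45747659e-03  7.40026198e+01] [np.float64(150.0), np.float64(-1.2722218725854067e-14), np.float64(74.0)] [-0.6951346  -0.24385964 -3.69215854] 0.5277664213972488
{'side': [[285.0, 146.0], [290.0, 113.0], [305.0, 137.0], [308.0, 104.0], [274.0, 131.0], [280.0, 99.0], [294.0, 122.0], [299.0, 90.0]], 'top': [[196.0, 252.0], [130.0, 232.0], [200.0, 227.0], [132.0, 207.0], [186.0, 262.0], [117.0, 241.0], [190.0, 237.0], [119.0, 215.0]]}
```

```bash
ls pics
```

```text
s3.png
sb.png
sb1.png
side0.png
side1.png
side2.png
side3.png
sidec.png
sl.png
t3.png
tb.png
tb1.png
tl.png
top0.png
top1.png
top2.png
top3.png
topc.png
```

View pics/t3.png

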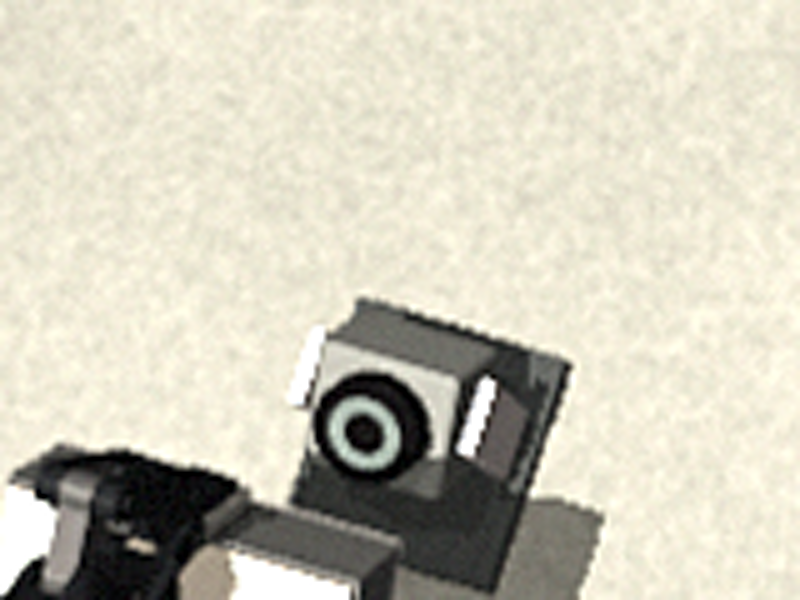

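View pics/s3.png

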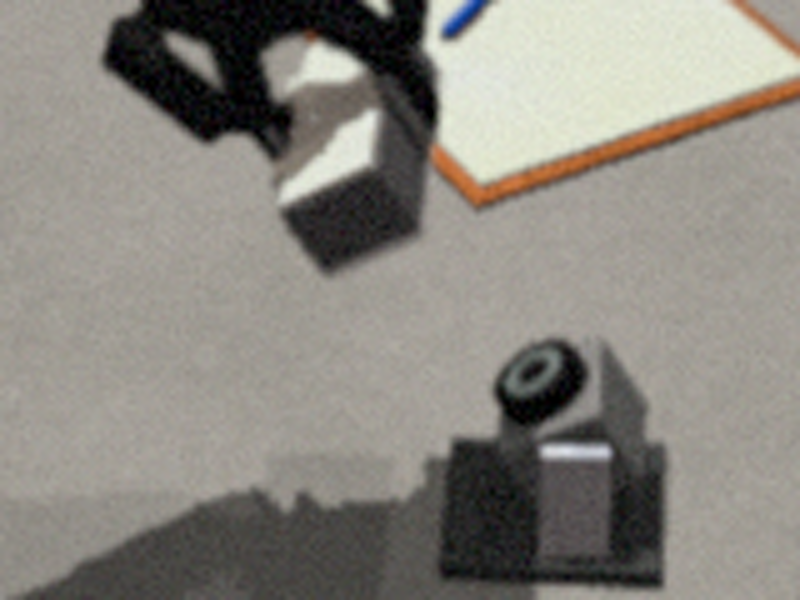

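View pics/side3.png

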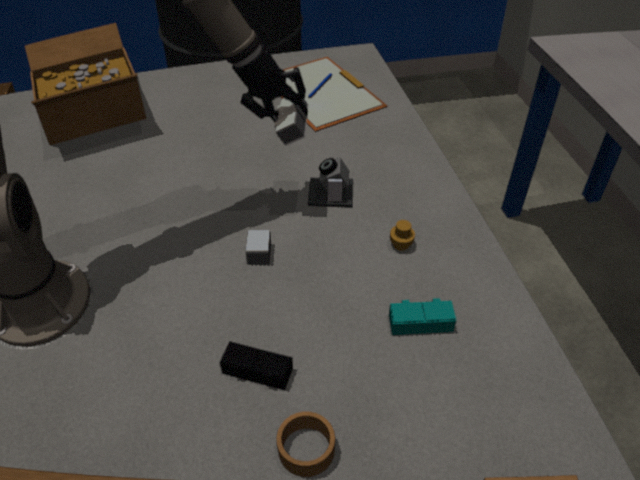

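View pics/top3.png

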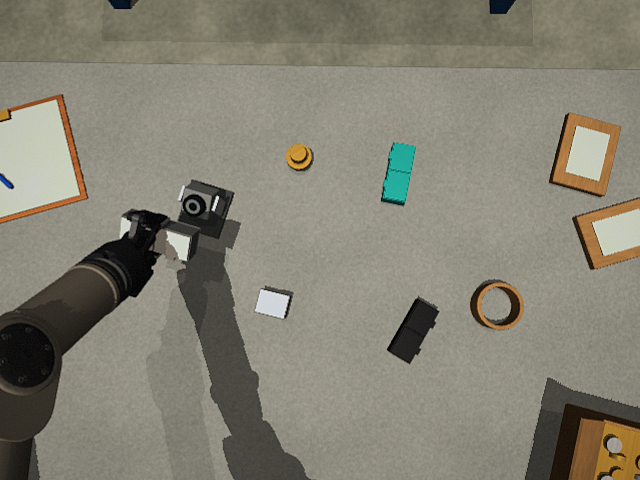

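The measured box corners match the focus prediction to within 2 px, roughly 3 mm. In the side view they are (285.6,144.4), (304,137) and (275.6,131), against predictions of (285,146), (305,137) and (274,131). In the top view (200,229) compares with a predicted (200,227). The covers look flat and the bystanders are where they were. Handing in.

```bash
python3 - <<'E'
from station import robot,workorder
import numpy as np
print(np.abs(robot.current_dq()).max(),robot.current_finger_gap(),robot.current_time_s())
workorder.close_job()
E
```

```text
0.250991908391698 0.5276379875551752 22.1
the job is handed in; nothing more can be done
```

I pressed both covers shut, lifted the box and held it still over the inspection camera, then handed the job in at 22.1 s of the 48 s. The hand-in gave no verdict.

- **Covers:** Both presses bottomed out with the fingertip at z = 40 mm, the shut height. They still looked shut in the pictures taken after pressing and at the end.
- **Final pose:** The tool reached its target to within 0.1 mm. The box corners I could see were within 2 px (about 3 mm) of where they should be at the focus point.
- **Hold:** The gripper opening stayed at about 45 mm for the 46 mm wide box, and the joints were nearly still.
- **Bystanders:** The short box, tape and coupling, and both look-alikes, looked unmoved in the last pictures.
- **Not checked:** I saw one ring in each compartment before pressing, but could not see them once the covers were shut.
- **Disagreements:** The box's yaw came out at 0.159 rad in the first fit. After pressing, the top view gave 0.170 and the side view 0.186. I grasped at 0.172, and the later pictures showed no visible error from it. The right cover's press reached its end point without tripping the 22 N stop; the left one's tripped it.

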